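# Lock the gauge into the quick coupler and prove it by a pull test

### The job

Before the carburettor is leak-tested, take the pressure gauge out of the wooden holder and push its plug gently straight down into the quick coupler on the test block, pressing with no more than 60 N, until it is fully home and the coupler has locked. Then, still holding the gauge, pull straight up with slowly rising force to about 15 N (never over 30 N) and hold that pull for a second to prove the lock. Let the gauge go, standing locked in the coupler, and leave everything else as it was.

Things in the scene. Friction and masses are not known exactly. Their poses are not given: they have to be found in the camera images.
- gauge: pressure gauge, about 160 g, standing upright with its white dial up; origin on its axis at the underside of its steel stop collar (28 mm diameter, 4 mm thick), z up. Over the collar a brass hexagon 23 mm wide to z = 14 mm, then the round case. At the start its plug hangs in a hole of the holder and the stop collar rests on the holder's top.
- gauge_case (a point): middle of the gauge's round case, 30 mm above the gauge's origin; case 41 mm diameter, from 17 to 43 mm above the origin: grip it here from above, fingers anywhere round its side
- plug_tip (a point): lower end of the gauge's steel plug, 36 mm below the gauge's origin. Plug 16 mm diameter, with a waist 9 mm diameter 11 to 19 mm above the tip, and a coned nose narrowing to 8 mm at the tip
- holder: fixed drilled wooden block 130 x 60 x 50 mm (x, y, z), origin at the centre of its underside; blind holes 20 mm diameter 40 mm deep at x = -38 mm (the gauge) and x = +38 mm (the hose adaptor), an empty smaller hole between
- test_block: fixed leak-test block: steel base plate 120 x 90 x 8 mm with an aluminium manifold 90 x 42 mm on it, top at 44 mm; origin at the centre of the underside. The upright steel quick coupler stands on it at x = -22 mm; at x = +24 mm is a low brass hexagon plug (54 mm high), at the +x end a black valve knob
- coupler_mouth (a point): centre of the coupler's upper rim, 90 mm above the bench; z up. Bore 18 mm diameter, widening to 22 mm at the rim; rim 36 mm outside. The plug is fully home when the gauge's stop collar rests on this rim (gauge origin at this point)
- catch: ring of four hidden spring jaws in the bore. The nose meets them 15 mm before home, takes 5 to 15 N to spread them over 6 mm, slides easily, and they snap shut behind it 2 mm before home. A locked plug lifts 2 mm, then the jaws stop it almost rigidly (0.1 mm more of hand travel adds 1 to 2 N) and stand over 30 N. A plug not past the jaws lifts out with about 3 N.
- collar (a joint): knurled steel collar round the coupler, 41 mm diameter, 22 mm high; its slide (m): 0 = up (jaws shut), pushed down up to 0.005 = jaws open. The plug's nose drives it down about 3 mm while it passes the jaws, and it springs back to 0 as the plug locks. Pressing it down releases a plug.
- hose_adaptor: brass hose adaptor standing in the other large hole of the holder, hexagon 26 mm and barb to 29 mm above the holder; leave alone
- carb_b: carburettor standing at the far left, 81 x 208 x 118 mm; leave alone
- thread_lock: small red thread-lock bottle, 36 mm diameter, 95 mm high, far right of centre; leave alone
There are look-alikes about, which are no part of the job. Leave any blue look-alike of the gauge alone.

How it is judged (in metres and radians):
On the way, in this order (a step that is already met when the one before it is completed fails the run):
1. the gauge's plug is fully home in the coupler and locked, collar back up (horizontal distance between gauge and coupler_mouth below 0.004 m and z of gauge in the frame of coupler_mouth below 0.003 m and value of joint collar below 0.001 m), for 0.2 s.
2. the locked gauge is pulled upwards against the jaws with at least 12 N for 0.4 s (contact force between gauge and catch above 12 N and z of gauge in the frame of coupler_mouth between 0.001 and 0.005 m and horizontal distance between gauge and coupler_mouth below 0.004 m and value of joint collar below 0.001 m), for 0.4 s.
At the end, for the whole second after the job is handed in: the gauge stands upright (within 0.12 rad) and still in the coupler, its origin within 4 mm of the coupler's axis and at most 4 mm above the rim, the collar up (under 1 mm), after a pull of at least 12 N was held for 0.4 s (horizontal distance between gauge and coupler_mouth below 0.004 m and z of gauge in the frame of coupler_mouth below 0.004 m and value of joint collar below 0.001 m and angle between gauge's own z axis and vertical below 0.12 rad and linear speed of gauge below 0.02 m/s); the robot touches nothing.
It fails at once if the gauge is rammed into the coupler with more than 60 N (contact force between gauge and test_block above 60 N).
It fails at once if the locked gauge is pulled against the jaws with more than 30 N (contact force between gauge and catch above 30 N and z of gauge in the frame of coupler_mouth below 0.005 m).
It fails at once if the gauge is tipped over (angle between gauge's own z axis and vertical above 0.6 rad).
It fails at once if the hose adaptor, the standing carburettor or the bottle is disturbed (distance of hose_adaptor from where it was at the start of the episode above 0.015 m or distance of any of carb_b, thread_lock from where it was at the start of the episode above 0.02 m).
It also fails if it takes over 48 s, if anything falls off the work surface, if the arm or the gripper's body presses on something with over 40 N, if the wrist force passes 120 N, or if a joint passes its speed limit or range.

### The arm

A 6-joint arm with a two-finger parallel gripper is mounted at the origin on the work surface; the furniture and walls round the work are solid. World frame = base frame: x ahead of the robot, y to its left, z up, the work surface at z = 0. Lengths are in m, angles in degrees, forces in N, time in s.
With the tool pointing down it reaches from about 0.25 to 0.725 m from the base axis. Payload 9.7 kg.
Tool frame: the origin (TCP) lies between the finger pads; the fingertips stand 25 mm ahead of it and the grasp point (between the pads) lies 6 mm ahead of it; z points along the fingers, y is the line along which they close (so a half turn about z gives the same grasp; the last joint's range is limited). The gripper opens to 85 mm and grips with 20 to 120 N. Pads are 22 mm wide; open, the fingers measure 114 mm over their backs; the gripper's body (76 mm by 85 mm) begins 54 mm behind the grasp point. The pads swing forward as they close: fully open they stand 13 mm farther back than shut.
Start: joints at [71.963, 4.979, 10.078, 95.1, 0, 90], TCP at [0.17, 0.523, 0.256] pointing down, gripper open.
Joint ranges: [-179.16, 179.16], [-48.56, 103.87], [-65.8, 70.77], [-126.05, 130.52], [-82.76, 87.17], [-180, 180]. Speed limits (degrees/s): [127.2, 127.2, 147.25, 180, 180, 180].

### API

Orientations are given as [roll, pitch, yaw] about the fixed x, y, z axes, in that order (R = Rz(yaw) Ry(pitch) Rx(roll)).
In Python, from workcell import bot gives the robot as it stands. The module is installed in compiled form; this text tells all that it offers.
- The arm moves only by the shell command python3 -m pendant [FORCE], which reads ROWS from standard input. ROWS is a JSON list of rows, 1 to 5 of them, each of 5 numbers: dx, dy, dz in a scale on which 1.0 is 0.8 m, then a turn about the tool's z in fractions of the full range, 1 being 90 degrees, then the finger opening in m; each row is the pose to reach, as a shift and turn from the pose commanded when the command began, along the tool's axes at that moment; what a row does not reach only later rows make up. A row lasts 1/12 s, in which the tool goes at most 0.0417 m and 7.16 degrees, less where a joint would pass 70% of its speed; a pose out of reach is approached as far as the arm can. The fingers move at their own pace and stop on an object; FORCE is the grip in N (left out, the last holds). Time passes only in rows, so rows that do not move let the fingers close. It prints the time, the measured TCP pose, the force, the opening and the grip force at its end. A shift or turn number past 1, either way, is cut back to 1. Input that does not fit is refused with a message, and nothing moves.
- bot.get_obs(): the state, without advancing time (a new reading comes with each control period).
- bot.camera(name): name is "side" or "top"; returns the picture (384x512x3 uint8, blue, green, red); there is no depth.
- bot.camera_info(name): a dict with "mtx" (3x3 intrinsics, pixels), "extrinsics" (4x4, takes a point from camera to world coordinates). Camera axes: x right, y down, z forward; pixel columns grow to the right and rows downward; lengths in m; the calibration is good to about 2 mm. A picture is of the moment at which its call begins. camera_info takes no time and is no camera call.
- bot.job_done(): hands the job in; it is judged then, once.
The state is a dict: "time": time; "q": joint angles; "qd": joint speeds; "joint_efforts": joint torques, N m; "ee_pos": TCP position; "tcp_rot": TCP orientation; "wrist_force": force on the tool from outside, world axes, zero at the start; "torque": the same for the moment, N m; "opening": finger opening in m; "grasp_force": force on a finger pad.
Only numpy, scipy, OpenCV 4.12 (cv2) and the standard library are available. Lean on these libraries where they do the work, as an engineer would, in place of code of your own. Each camera call takes 0.05 s, during which the arm holds its last target. There are 200 camera calls.

## Working session

There is one attempt and no reset: what is moved stays moved. The work goes in short steps, Python scripts to look and compute and a shell command to move; the robot and the scene stay as the last step left them, time stands still between calls to the robot, and variables do not carry over. Pictures are saved under pics/ and viewed, at most 10 in all, crops included, and the job is handed in when it is done.

```bash
mkdir -p pics; python3 - <<'E'
from workcell import bot
import cv2
for n in("side","top"):
    cv2.imwrite(f"pics/{n}0.png",bot.camera(n)); i=bot.camera_info(n); print(i["mtx"],i["extrinsics"])
o=bot.get_obs();print(o["time"],o["ee_pos"],o["tcp_rot"],o["wrist_force"],o["opening"])
E
```

```text
[[381.68325407   0.         257.93669219]
 [  0.         381.68325407 189.314221  ]
 [  0.           0.           1.        ]] [[-0.99960289 -0.00834365  0.02691549  0.44167498]
 [-0.0258652   0.6507199  -0.7588772   0.87708545]
 [-0.01118264 -0.75927202 -0.6506773   0.72948243]
 [ 0.          0.          0.          1.        ]]
[[375.43169722   0.         250.62345321]
 [  0.         375.43169722 192.9894853 ]
 [  0.           0.           1.        ]] [[ 0.01601278 -0.9933424   0.11408098  0.3717225 ]
 [-0.99947635 -0.01269336  0.02976431  0.11974449]
 [-0.02811808 -0.11449785 -0.99302549  1.04685544]
 [ 0.          0.          0.          1.        ]]
0.1 [0.17026238 0.52277657 0.25565173] [-1.79930936e+02  1.63773227e-03  1.61960866e+02] [-0.13106132  0.56055247  0.1960445 ] 0.08535517147529048
```

View pics/side0.png

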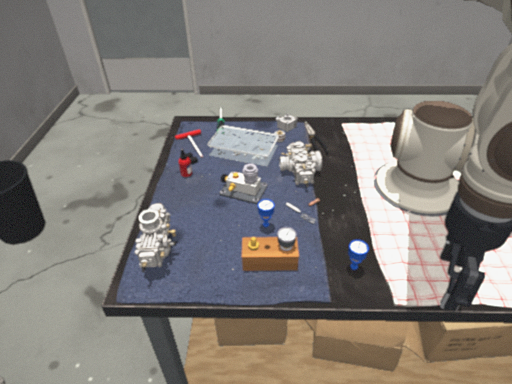

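View pics/top0.png

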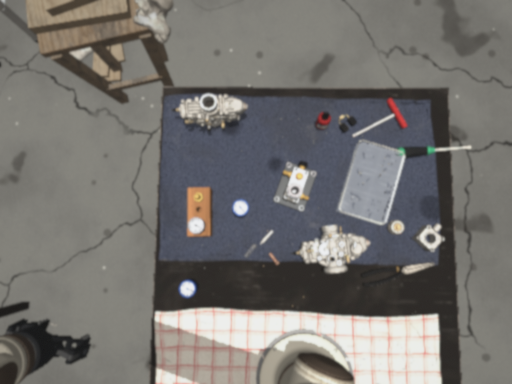

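Side view: the white-dial gauge is in the holder at about (287,237) and the coupler at about (250,172). Top view: gauge at about (196,226), test block at about (297,183). I'll zoom in for exact pixels.

```bash
python3 - <<'E'
import cv2,numpy as np
s=cv2.imread("pics/side0.png");t=cv2.imread("pics/top0.png")
def c(i,x,y,w=64,h=48): return cv2.resize(i[y:y+h,x:x+w],(400,300),interpolation=cv2.INTER_CUBIC)
im=np.vstack([np.hstack([c(s,240,222),c(s,216,156)]),np.hstack([c(t,166,190),c(t,264,160)])])
cv2.imwrite("pics/z.png",im)
E
```

```text
(no output)
```

View pics/z.png

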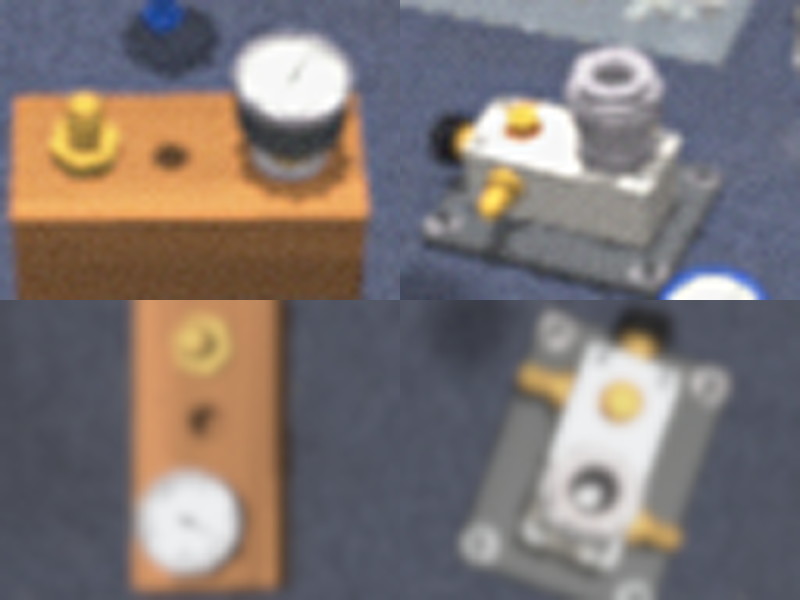

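Dial centre: side (286.4,233.9), top (196.0,225.1). Coupler mouth: side (249.9,167.3), top (294.6,189.9).

```bash
cat > h.py <<'E'
from workcell import bot
import numpy as np
from scipy.optimize import least_squares
def proj(n,p):
    i=bot.camera_info(n);q=np.linalg.inv(i["extrinsics"])@np.r_[p,1];q=i["mtx"]@q[:3];return q[:2]/q[2]
def tri(s,t,z=None):
    f=lambda p:np.r_[proj("side",np.r_[p,z] if z else p)-s,proj("top",np.r_[p,z] if z else p)-t]
    r=least_squares(f,[.5,.2] if z else [.5,.2,.1]);return r.x,r.fun
def one(n,uv,z):
    return least_squares(lambda p:proj(n,np.r_[p,z])-uv,[.5,.2]).x
E
python3 - <<'E'
from h import *
np.set_printoptions(precision=4,suppress=True)
for nm,s,t,z in(("gauge",(286.4,233.9),(196.0,225.1),.093),("coupler",(249.9,167.3),(294.6,189.9),.09)):
    print(nm,*tri(s,t),*tri(s,t,z),one("side",s,z),one("top",t,z))
s=np.array([bot.camera_info("top")["mtx"][0,0]])
E
```

```text
gauge [0.3987 0.2863 0.0908] [ 0.4637  0.0348  0.0537 -0.5211] [0.3987 0.2869] [ 0.4956 -0.4302 -0.3337 -0.5637] [0.3999 0.2882] [0.3973 0.286 ]
coupler [0.492  0.0357 0.088 ] [ 0.3074  0.0403  0.0144 -0.2869] [0.4919 0.0365] [ 0.3428 -0.3675 -0.2148 -0.3179] [0.4927 0.0381] [0.491  0.0359]
```

Both points triangulate to within 2–3 mm of the stated heights. I'll move above the gauge with the fingers closing along world y.

The manual's scale: shifts go in shares of 0.8 m and turns go in shares of 90 degrees. Converting my numbers, -0.29 m / 0.8 = -0.3625, -0.154 m / 0.8 = -0.1925, -18 degrees / 90 = -0.2.

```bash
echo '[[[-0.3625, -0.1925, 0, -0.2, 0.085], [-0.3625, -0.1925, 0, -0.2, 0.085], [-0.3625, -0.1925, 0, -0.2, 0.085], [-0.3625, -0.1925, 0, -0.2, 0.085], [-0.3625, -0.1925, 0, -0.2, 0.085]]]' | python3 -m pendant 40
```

```text
refused: ROWS must be a list of rows, each a list of 5 numbers. Nothing was moved.
```

The call was refused and nothing moved: it wants a list of rows, each a list of 5 numbers. Same move again in that form.

```bash
echo '[[-0.3625, -0.1925, 0, -0.2, 0.085], [-0.3625, -0.1925, 0, -0.2, 0.085], [-0.3625, -0.1925, 0, -0.2, 0.085], [-0.3625, -0.1925, 0, -0.2, 0.085], [-0.3625, -0.1925, 0, -0.2, 0.085]]' | python3 -m pendant 40
```

```text
time: 0.52
ee_pos: [0.312, 0.3755, 0.256]
tcp_rot: [-180.0, -0.0, -180.0]
wrist_force: [0.6, 1.1, 0.3]
opening: 0.0851
grasp_force: 0.0
```

In the tool's units: -0.08 m / 0.8 = -0.1, 0.05 m / 0.8 = 0.0625.

```bash
echo '[[-0.1, -0.1, 0.0625, 0, 0.085], [-0.1, -0.1, 0.0625, 0, 0.085], [-0.1, -0.1, 0.0625, 0, 0.085], [-0.1, -0.1, 0.0625, 0, 0.085], [-0.1, -0.1, 0.0625, 0, 0.085]]' | python3 -m pendant; python3 -c "
from workcell import bot;print(bot.get_obs()['q'])"
```

```text
time: 0.93
ee_pos: [0.3918, 0.2953, 0.205]
tcp_rot: [-179.9, -0.1, 179.7]
wrist_force: [0.0, -0.6, 1.2]
opening: 0.0849
grasp_force: 0.0
[ 3.70053943e+01 -3.76087181e+00 -4.41764789e+00  8.94802451e+01
  3.78854879e-03  3.72580232e+01]
```

In the tool's units: 0.12 m / 0.8 = 0.15, -0.009 m / 0.8 = -0.0113.

```bash
echo '[[-0.0088, -0.0113, 0.05, 0, 0.085], [-0.0088, -0.0113, 0.1, 0, 0.085], [-0.0088, -0.0113, 0.1375, 0, 0.085], [-0.0088, -0.0113, 0.15, 0, 0.085], [-0.0088, -0.0113, 0.15, 0, 0.085]]' | python3 -m pendant; python3 - <<'E'
from workcell import bot
import cv2,numpy as np
c=lambda i,x,y:cv2.resize(i[y:y+72,x:x+96],(400,300),interpolation=cv2.INTER_CUBIC)
cv2.imwrite("pics/a.png",np.hstack([c(bot.camera("side"),235,190),c(bot.camera("top"),150,180)]))
E
```

```text
time: 1.35
ee_pos: [0.3965, 0.2881, 0.0844]
tcp_rot: [-179.9, -0.2, -180.0]
wrist_force: [0.7, 0.6, 0.3]
opening: 0.0851
grasp_force: 0.0
```

View pics/a.png

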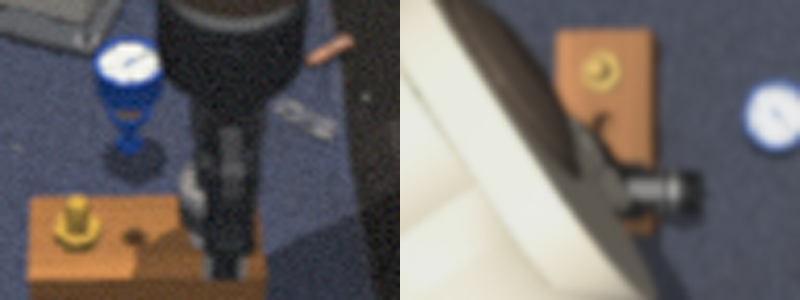

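The gripper straddles the gauge, and nothing is touching. I'll shift 2 mm and close.

In the tool's units: -0.002 m / 0.8 = -0.0025.

```bash
echo '[[-0.0025, 0, 0, 0, 0.085], [-0.0025, 0, 0, 0, 0.06], [-0.0025, 0, 0, 0, 0.03], [-0.0025, 0, 0, 0, 0.03], [-0.0025, 0, 0, 0, 0.03]]' | python3 -m pendant 40; echo '[[0, 0, 0, 0, 0.03], [0, 0, 0, 0, 0.03], [0, 0, 0, 0, 0.03]]' | python3 -m pendant
```

```text
time: 1.87
ee_pos: [0.4005, 0.2882, 0.0871]
tcp_rot: [180.0, 0.1, 180.0]
wrist_force: [-1.7, -1.0, 9.4]
opening: 0.0399
grasp_force: 39.4
time: 2.12
ee_pos: [0.4005, 0.2882, 0.0871]
tcp_rot: [180.0, 0.1, 180.0]
wrist_force: [-0.5, -1.9, 6.8]
opening: 0.04
grasp_force: 39.9
```

In the tool's units: -0.09 m / 0.8 = -0.1125, -0.06 m / 0.8 = -0.075.

```bash
echo '[[0, 0, 0, 0, 0.03], [0, 0, -0.0125, 0, 0.03], [0, 0, -0.0375, 0, 0.03], [0, 0, -0.075, 0, 0.03], [0, 0, -0.1125, 0, 0.03]]' | python3 -m pendant 80;  echo '[[0, 0, -0.025, 0, 0.03], [0, 0, -0.025, 0, 0.03], [0, 0, -0.025, 0, 0.03]]' | python3 -m pendant
```

```text
time: 2.53
ee_pos: [0.3996, 0.2876, 0.1771]
tcp_rot: [-179.9, -0.1, 180.0]
wrist_force: [0.9, 0.1, -1.5]
opening: 0.0393
grasp_force: 80.6
time: 2.78
ee_pos: [0.4006, 0.2883, 0.1974]
tcp_rot: [179.9, 0.1, 180.0]
wrist_force: [-0.4, 0.3, -2.8]
opening: 0.0392
grasp_force: 80.6
```

In the tool's units: -0.2505 m / 0.8 = -0.3131, -0.0915 m / 0.8 = -0.1144.

```bash
echo '[[-0.1144, -0.3131, 0, 0, 0.03], [-0.1144, -0.3131, 0, 0, 0.03], [-0.1144, -0.3131, 0, 0, 0.03], [-0.1144, -0.3131, 0, 0, 0.03], [-0.1144, -0.3131, 0, 0, 0.03]]' | python3 -m pendant;echo '[[-0.0375, -0.105, 0, 0, 0.03], [-0.0375, -0.105, 0, 0, 0.03], [-0.0375, -0.105, 0, 0, 0.03], [-0.0375, -0.105, 0, 0, 0.03], [-0.0375, -0.105, 0, 0, 0.03]]' | python3 -m pendant
```

```text
time: 3.2
ee_pos: [0.4711, 0.0904, 0.1948]
tcp_rot: [-180.0, -0.1, 180.0]
wrist_force: [-0.1, 0.4, -2.2]
opening: 0.0391
grasp_force: 81.0
time: 3.62
ee_pos: [0.5009, 0.0081, 0.195]
tcp_rot: [180.0, -0.1, 179.9]
wrist_force: [0.4, -0.4, -1.7]
opening: 0.0389
grasp_force: 81.1
```

In the tool's units: 0.029 m / 0.8 = 0.0363, 0.02 m / 0.8 = 0.025.

```bash
echo '[[0.0113, 0.0363, 0, 0, 0.03], [0.0113, 0.0363, 0, 0, 0.03], [0.0113, 0.0363, 0.025, 0, 0.03], [0.0113, 0.0363, 0.025, 0, 0.03], [0.0113, 0.0363, 0.025, 0, 0.03]]' | python3 -m pendant; python3 - <<'E'
from h import *
import cv2
c=lambda i,x,y:cv2.resize(i[y:y+96,x:x+64],(400,600),interpolation=cv2.INTER_CUBIC)
cv2.imwrite("pics/b.png",np.hstack([c(bot.camera("side"),218,115),c(bot.camera("top"),264,130)]))
E
```

```text
time: 4.03
ee_pos: [0.4915, 0.0384, 0.1755]
tcp_rot: [-180.0, -0.1, -179.9]
wrist_force: [0.1, -0.3, -1.8]
opening: 0.0394
grasp_force: 81.3
```

View pics/b.png

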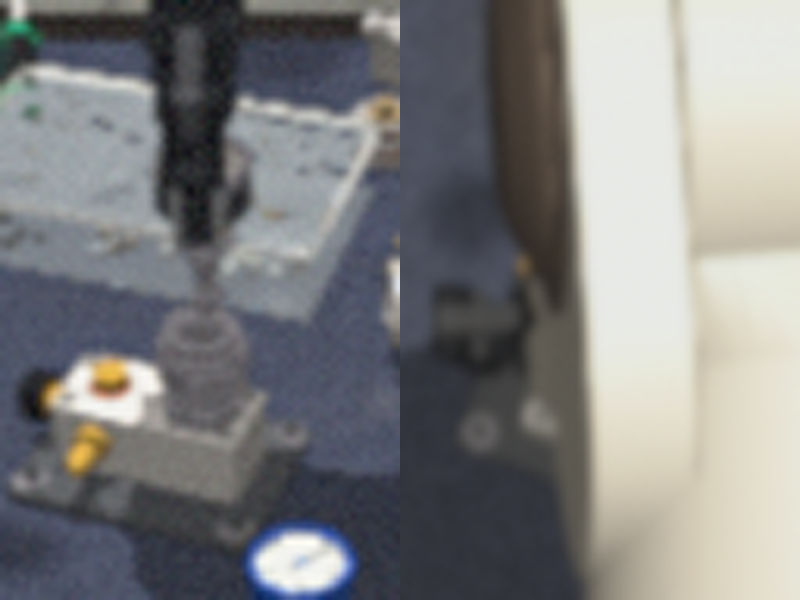

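The side view shows the plug (crop column about 205) above the coupler mouth (about 202). The arm hides the top view. I'll compare pixels more closely in the side view.

```bash
python3 - <<'E'
from h import *
import cv2
im=np.mean([bot.camera("side").astype(float) for _ in range(6)],0).astype(np.uint8)
cv2.imwrite("pics/side1.png",im)
cv2.imwrite("pics/c.png",cv2.resize(im[145:189,230:270],(545,600),interpolation=cv2.INTER_CUBIC))
o=bot.get_obs();p=o["ee_pos"];print(p)
for d in(.0731,.0571,.0371): print(proj("side",p-[0,0,d]))
for y in (.0357,.0365,.0381): print(proj("side",[.492,y,.09]))
E
```

```text
[0.492649   0.03721918 0.17668206]
[249.82444945 163.14545919]
[249.67695001 158.40484831]
[249.48835215 152.34334004]
[250.20465982 166.76475388]
[250.19272828 166.94005579]
[250.16882396 167.29126539]
```

View pics/c.png

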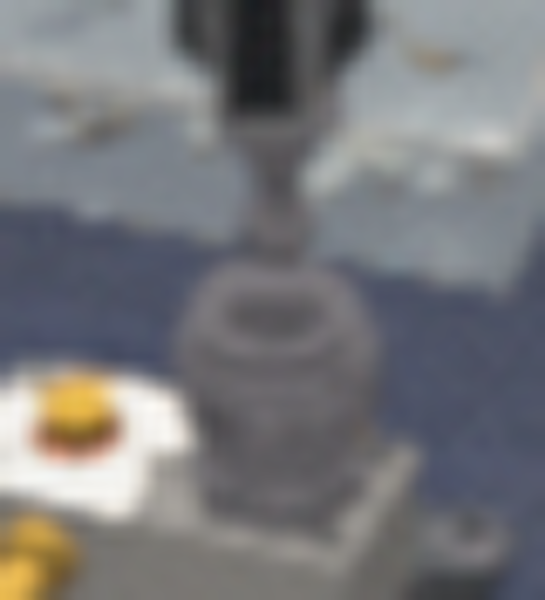

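The plug column (~250.0) is about 1 mm to the -x side of the mouth axis (~249.8 with slant). Both cameras, referenced to the grasp position, put the mouth at a TCP of about (.4938,.038). I'll correct and enter slowly.

In the tool's units: 0.015 m / 0.8 = 0.0188, -0.0017 m / 0.8 = -0.0021.

```bash
echo '[[-0.0021, 0.0004, 0, 0, 0.03], [-0.0021, 0.0004, 0.005, 0, 0.03], [-0.0021, 0.0004, 0.01, 0, 0.03], [-0.0021, 0.0004, 0.015, 0, 0.03], [-0.0021, 0.0004, 0.0188, 0, 0.03]]' | python3 -m pendant; echo '[[0, 0, 0.0025, 0, 0.03], [0, 0, 0.005, 0, 0.03], [0, 0, 0.0075, 0, 0.03], [0, 0, 0.0088, 0, 0.03]]' | python3 -m pendant
```

```text
time: 4.85
ee_pos: [0.494, 0.0376, 0.1605]
tcp_rot: [-180.0, -0.0, 180.0]
wrist_force: [0.5, -0.1, -1.6]
opening: 0.039
grasp_force: 81.3
time: 5.18
ee_pos: [0.4944, 0.0373, 0.1546]
tcp_rot: [-179.9, 0.0, 180.0]
wrist_force: [-0.6, -2.3, 4.7]
opening: 0.0391
grasp_force: 81.4
```

In the tool's units: -0.001 m / 0.8 = -0.0013.

```bash
echo '[[0, -0.0013, -0.0013, 0, 0.03], [0, -0.0013, -0.0013, 0, 0.03], [0, -0.0013, -0.0013, 0, 0.03]]' | python3 -m pendant; echo '[[0, 0, 0.0013, 0, 0.03], [0, 0, 0.0025, 0, 0.03], [0, 0, 0.0025, 0, 0.03]]' | python3 -m pendant
```

```text
time: 5.43
ee_pos: [0.4942, 0.0367, 0.1553]
tcp_rot: [180.0, -0.0, 180.0]
wrist_force: [0.1, -0.2, -1.3]
opening: 0.0389
grasp_force: 81.4
time: 5.68
ee_pos: [0.4942, 0.0366, 0.153]
tcp_rot: [-180.0, -0.0, 180.0]
wrist_force: [-0.3, -1.2, -0.8]
opening: 0.0392
grasp_force: 81.4
```

In the tool's units: 0.005 m / 0.8 = 0.0063, 0.003 m / 0.8 = 0.0038.

```bash
echo '[[0, -0.0008, 0.0013, 0, 0.03], [0, -0.0008, 0.0038, 0, 0.03], [0, -0.0008, 0.0063, 0, 0.03]]' | python3 -m pendant; echo '[[0, 0, 0.0013, 0, 0.03], [0, 0, 0.0038, 0, 0.03], [0, 0, 0.005, 0, 0.03]]' | python3 -m pendant
```

```text
time: 5.93
ee_pos: [0.4944, 0.0356, 0.1484]
tcp_rot: [-179.9, 0.0, 179.9]
wrist_force: [1.0, -3.8, 0.3]
opening: 0.039
grasp_force: 81.3
time: 6.18
ee_pos: [0.4942, 0.0357, 0.1441]
tcp_rot: [-180.0, 0.0, 179.9]
wrist_force: [-0.3, -5.3, 1.4]
opening: 0.0389
grasp_force: 81.3
```

In the tool's units: -0.0008 m / 0.8 = -0.001.

```bash
echo '[[0, -0.001, 0, 0, 0.03], [0, -0.001, 0, 0, 0.03], [0, -0.001, 0, 0, 0.03]]' | python3 -m pendant; echo '[[0, -0.0008, 0, 0, 0.03], [0, -0.0008, 0, 0, 0.03], [0, -0.0008, 0, 0, 0.03]]' | python3 -m pendant
```

```text
time: 6.43
ee_pos: [0.4941, 0.0354, 0.1441]
tcp_rot: [180.0, -0.0, 180.0]
wrist_force: [1.1, -1.3, -2.4]
opening: 0.0388
grasp_force: 81.3
time: 6.68
ee_pos: [0.4941, 0.0348, 0.1442]
tcp_rot: [180.0, -0.0, 180.0]
wrist_force: [0.1, 0.6, -0.6]
opening: 0.0392
grasp_force: 81.3
```

In the tool's units: 0.006 m / 0.8 = 0.0075, 0.005 m / 0.8 = 0.0063.

```bash
echo '[[0, 0, 0.0013, 0, 0.03], [0, 0, 0.0031, 0, 0.03], [0, 0, 0.005, 0, 0.03], [0, 0, 0.0063, 0, 0.03], [0, 0, 0.0075, 0, 0.03]]' | python3 -m pendant; echo '[[0, 0, 0.0013, 0, 0.03], [0, 0, 0.0025, 0, 0.03], [0, 0, 0.0038, 0, 0.03], [0, 0, 0.005, 0, 0.03]]' | python3 -m pendant
```

```text
time: 7.1
ee_pos: [0.4946, 0.0348, 0.1392]
tcp_rot: [180.0, 0.1, 180.0]
wrist_force: [-1.6, 1.1, 7.1]
opening: 0.0387
grasp_force: 81.8
time: 7.43
ee_pos: [0.4944, 0.0348, 0.1347]
tcp_rot: [180.0, 0.0, 180.0]
wrist_force: [-0.9, 1.0, 2.2]
opening: 0.0388
grasp_force: 81.5
```

Past the jaw spreading. I'll go on towards home (TCP z ≈ .127) in small steps.

In the tool's units: 0.005 m / 0.8 = 0.0063, 0.004 m / 0.8 = 0.005.

```bash
echo '[[0, 0, 0.0013, 0, 0.03], [0, 0, 0.0025, 0, 0.03], [0, 0, 0.0038, 0, 0.03], [0, 0, 0.005, 0, 0.03], [0, 0, 0.0063, 0, 0.03]]' | python3 -m pendant; echo '[[0, 0, 0.0006, 0, 0.03], [0, 0, 0.0013, 0, 0.03], [0, 0, 0.0019, 0, 0.03]]' | python3 -m pendant
```

```text
time: 7.85
ee_pos: [0.4941, 0.0346, 0.129]
tcp_rot: [-180.0, -0.0, 180.0]
wrist_force: [1.4, 2.3, -0.0]
opening: 0.039
grasp_force: 81.3
time: 8.1
ee_pos: [0.4941, 0.0346, 0.1275]
tcp_rot: [-180.0, -0.0, 180.0]
wrist_force: [1.1, 0.7, -0.7]
opening: 0.0391
grasp_force: 81.3
```

```bash
echo '[[0, 0, 0.0006, 0, 0.03], [0, 0, 0.0013, 0, 0.03], [0, 0, 0.0013, 0, 0.03]]' | python3 -m pendant; echo '[[0, 0, 0.0006, 0, 0.03], [0, 0, 0.0013, 0, 0.03], [0, 0, 0.0013, 0, 0.03]]' | python3 -m pendant
```

```text
time: 8.35
ee_pos: [0.4942, 0.0346, 0.1274]
tcp_rot: [-180.0, 0.0, 180.0]
wrist_force: [-1.3, 0.2, 4.2]
opening: 0.0393
grasp_force: 81.7
time: 8.6
ee_pos: [0.4942, 0.0346, 0.1273]
tcp_rot: [180.0, 0.1, 180.0]
wrist_force: [-4.5, -0.7, 12.9]
opening: 0.0391
grasp_force: 82.4
```

It is firmly home at TCP z ≈ .127, with force rising at no travel. I'll take up the 2 mm play, then pull slowly.

In the tool's units: -0.003 m / 0.8 = -0.0038, -0.0025 m / 0.8 = -0.0031.

```bash
echo '[[0, 0, -0.0013, 0, 0.03], [0, 0, -0.0019, 0, 0.03], [0, 0, -0.0025, 0, 0.03], [0, 0, -0.0031, 0, 0.03], [0, 0, -0.0038, 0, 0.03]]' | python3 -m pendant; echo '[[0, 0, -0.0004, 0, 0.03], [0, 0, -0.0008, 0, 0.03], [0, 0, -0.0008, 0, 0.03]]' | python3 -m pendant
```

```text
time: 9.02
ee_pos: [0.4941, 0.0346, 0.1285]
tcp_rot: [-180.0, -0.0, 180.0]
wrist_force: [0.9, 0.6, -1.6]
opening: 0.0391
grasp_force: 81.5
time: 9.27
ee_pos: [0.4942, 0.0346, 0.1294]
tcp_rot: [-180.0, -0.0, 180.0]
wrist_force: [-0.1, 1.2, -2.5]
opening: 0.0393
grasp_force: 81.5
```

In the tool's units: -0.0004 m / 0.8 = -0.0005, -0.0002 m / 0.8 = -0.0003.

```bash
echo '[[0, 0, -0.0003, 0, 0.03], [0, 0, -0.0005, 0, 0.03], [0, 0, -0.0005, 0, 0.03]]' | python3 -m pendant; echo '[[0, 0, -0.0003, 0, 0.03], [0, 0, -0.0004, 0, 0.03], [0, 0, -0.0004, 0, 0.03]]' | python3 -m pendant
```

```text
time: 9.52
ee_pos: [0.4941, 0.0346, 0.1295]
tcp_rot: [-180.0, -0.0, 180.0]
wrist_force: [0.5, 1.4, -5.7]
opening: 0.0393
grasp_force: 81.1
time: 9.77
ee_pos: [0.494, 0.0346, 0.1295]
tcp_rot: [-180.0, -0.1, 180.0]
wrist_force: [1.6, 1.2, -10.2]
opening: 0.0391
grasp_force: 81.5
```

```bash
echo '[[0, 0, -0.0001, 0, 0.03], [0, 0, -0.0003, 0, 0.03], [0, 0, -0.0004, 0, 0.03], [0, 0, -0.0004, 0, 0.03]]' | python3 -m pendant; echo '[[0, 0, -0.0001, 0, 0.03], [0, 0, -0.0003, 0, 0.03], [0, 0, -0.0003, 0, 0.03]]' | python3 -m pendant
```

```text
time: 10.1
ee_pos: [0.4939, 0.0346, 0.1297]
tcp_rot: [-180.0, -0.1, 180.0]
wrist_force: [2.9, -0.2, -18.6]
opening: 0.0388
grasp_force: 82.3
time: 10.35
ee_pos: [0.4938, 0.0346, 0.1297]
tcp_rot: [-180.0, -0.1, 180.0]
wrist_force: [3.0, 0.4, -24.4]
opening: 0.0388
grasp_force: 83.1
```

Slightly more than I wanted. I'll ease back to about 15–17 N and hold for over a second.

In the tool's units: 0.0003 m / 0.8 = 0.0004.

```bash
echo '[[0, 0, 0.0004, 0, 0.03], [0, 0, 0.0004, 0, 0.03], [0, 0, 0.0004, 0, 0.03], [0, 0, 0.0004, 0, 0.03], [0, 0, 0.0004, 0, 0.03]]' | python3 -m pendant; echo '[[0, 0, 0, 0, 0.03], [0, 0, 0, 0, 0.03], [0, 0, 0, 0, 0.03], [0, 0, 0, 0, 0.03], [0, 0, 0, 0, 0.03]]' | python3 -m pendant;echo '[[0, 0, 0, 0, 0.03], [0, 0, 0, 0, 0.03], [0, 0, 0, 0, 0.03], [0, 0, 0, 0, 0.03], [0, 0, 0, 0, 0.03]]' | python3 -m pendant
```

```text
time: 10.77
ee_pos: [0.4939, 0.0346, 0.1297]
tcp_rot: [-180.0, -0.1, 180.0]
wrist_force: [3.0, 0.4, -25.8]
opening: 0.0388
grasp_force: 83.2
time: 11.18
ee_pos: [0.4939, 0.0346, 0.1297]
tcp_rot: [-180.0, -0.1, 180.0]
wrist_force: [2.2, 0.7, -25.1]
opening: 0.0391
grasp_force: 83.2
time: 11.6
ee_pos: [0.4939, 0.0346, 0.1297]
tcp_rot: [-180.0, -0.1, 180.0]
wrist_force: [3.5, 1.0, -25.2]
opening: 0.039
grasp_force: 83.2
```

The pull held steady at about 23 N net, above the 15 N target but under 30. I'll ease further and hold near 15 N.

In the tool's units: 0.0004 m / 0.8 = 0.0005, 0.0003 m / 0.8 = 0.0004.

```bash
echo '[[0, 0, 0.0004, 0, 0.03], [0, 0, 0.0005, 0, 0.03], [0, 0, 0.0005, 0, 0.03], [0, 0, 0.0005, 0, 0.03]]' | python3 -m pendant; echo '[[0, 0, 0, 0, 0.03], [0, 0, 0, 0, 0.03], [0, 0, 0, 0, 0.03]]' | python3 -m pendant
```

```text
time: 11.93
ee_pos: [0.494, 0.0346, 0.1297]
tcp_rot: [-180.0, -0.0, 180.0]
wrist_force: [3.2, -0.3, -24.1]
opening: 0.039
grasp_force: 83.2
time: 12.18
ee_pos: [0.494, 0.0346, 0.1297]
tcp_rot: [-180.0, -0.0, 180.0]
wrist_force: [1.3, 1.2, -25.1]
opening: 0.0391
grasp_force: 83.2
```

In the tool's units: 0.0005 m / 0.8 = 0.0006, 0.0003 m / 0.8 = 0.0004.

```bash
echo '[[0, 0, 0.0004, 0, 0.03], [0, 0, 0.0006, 0, 0.03], [0, 0, 0.0006, 0, 0.03]]' | python3 -m pendant; echo '[[0, 0, 0.0003, 0, 0.03], [0, 0, 0.0004, 0, 0.03], [0, 0, 0.0004, 0, 0.03]]' | python3 -m pendant
```

```text
time: 12.43
ee_pos: [0.4942, 0.0346, 0.1297]
tcp_rot: [-180.0, 0.0, 180.0]
wrist_force: [0.2, -0.0, -20.2]
opening: 0.0391
grasp_force: 83.2
time: 12.68
ee_pos: [0.4943, 0.0346, 0.1296]
tcp_rot: [-180.0, 0.0, 180.0]
wrist_force: [-1.9, 0.3, -15.2]
opening: 0.0393
grasp_force: 83.2
```

In the tool's units: -0.0001 m / 0.8 = -0.0001.

```bash
echo '[[0, 0, -0.0001, 0, 0.03], [0, 0, -0.0001, 0, 0.03], [0, 0, -0.0001, 0, 0.03], [0, 0, -0.0001, 0, 0.03]]' | python3 -m pendant; echo '[[0, 0, 0, 0, 0.03], [0, 0, 0, 0, 0.03], [0, 0, 0, 0, 0.03], [0, 0, 0, 0, 0.03], [0, 0, 0, 0, 0.03]]' | python3 -m pendant;echo '[[0, 0, 0, 0, 0.03], [0, 0, 0, 0, 0.03], [0, 0, 0, 0, 0.03], [0, 0, 0, 0, 0.03], [0, 0, 0, 0, 0.03]]' | python3 -m pendant
```

```text
time: 13.02
ee_pos: [0.4943, 0.0346, 0.1296]
tcp_rot: [-180.0, 0.0, 180.0]
wrist_force: [-1.2, -0.2, -13.0]
opening: 0.0391
grasp_force: 83.4
time: 13.43
ee_pos: [0.4944, 0.0346, 0.1295]
tcp_rot: [-180.0, 0.0, 180.0]
wrist_force: [-1.1, -0.3, -10.7]
opening: 0.0389
grasp_force: 83.7
time: 13.85
ee_pos: [0.4944, 0.0346, 0.1295]
tcp_rot: [-180.0, 0.0, 180.0]
wrist_force: [-1.9, -1.3, -7.4]
opening: 0.0392
grasp_force: 83.9
```

In the tool's units: -0.0004 m / 0.8 = -0.0005, -0.0002 m / 0.8 = -0.0003.

```bash
echo '[[0, 0, -0.0003, 0, 0.03], [0, 0, -0.0005, 0, 0.03], [0, 0, -0.0005, 0, 0.03], [0, 0, -0.0005, 0, 0.03]]' | python3 -m pendant; echo '[[0, 0, 0, 0, 0.03], [0, 0, 0, 0, 0.03], [0, 0, 0, 0, 0.03]]' | python3 -m pendant
```

```text
time: 14.18
ee_pos: [0.4942, 0.0346, 0.1295]
tcp_rot: [180.0, 0.0, 180.0]
wrist_force: [-0.3, -0.4, -10.6]
opening: 0.039
grasp_force: 83.9
time: 14.43
ee_pos: [0.4942, 0.0346, 0.1295]
tcp_rot: [-180.0, -0.0, 180.0]
wrist_force: [-0.1, -0.3, -11.0]
opening: 0.0388
grasp_force: 83.9
```

In the tool's units: -0.0003 m / 0.8 = -0.0004, -0.0002 m / 0.8 = -0.0003.

```bash
echo '[[0, 0, -0.0003, 0, 0.03], [0, 0, -0.0004, 0, 0.03], [0, 0, -0.0004, 0, 0.03], [0, 0, -0.0004, 0, 0.03]]' | python3 -m pendant; echo '[[0, 0, 0, 0, 0.03], [0, 0, 0, 0, 0.03], [0, 0, 0, 0, 0.03], [0, 0, 0, 0, 0.03], [0, 0, 0, 0, 0.03]]' | python3 -m pendant; echo '[[0, 0, 0, 0, 0.03], [0, 0, 0, 0, 0.03], [0, 0, 0, 0, 0.03], [0, 0, 0, 0, 0.03], [0, 0, 0, 0, 0.03]]' | python3 -m pendant; echo '[[0, 0, 0, 0, 0.03], [0, 0, 0, 0, 0.03], [0, 0, 0, 0, 0.03], [0, 0, 0, 0, 0.03]]' | python3 -m pendant
```

```text
time: 14.77
ee_pos: [0.4941, 0.0346, 0.1296]
tcp_rot: [-180.0, -0.0, 180.0]
wrist_force: [0.3, -0.7, -14.3]
opening: 0.0389
grasp_force: 83.9
time: 15.18
ee_pos: [0.4941, 0.0346, 0.1296]
tcp_rot: [-180.0, -0.0, 180.0]
wrist_force: [1.0, -1.0, -17.8]
opening: 0.0391
grasp_force: 83.9
time: 15.6
ee_pos: [0.4941, 0.0346, 0.1297]
tcp_rot: [-180.0, -0.0, 180.0]
wrist_force: [0.6, -1.4, -19.7]
opening: 0.039
grasp_force: 83.8
time: 15.93
ee_pos: [0.4941, 0.0346, 0.1297]
tcp_rot: [-180.0, -0.0, 180.0]
wrist_force: [1.4, -0.7, -21.7]
opening: 0.0387
grasp_force: 83.6
```

The pull held for over a second at about 13–20 N net. I'll set the gauge back down and release.

In the tool's units: 0.0032 m / 0.8 = 0.004, 0.003 m / 0.8 = 0.0038.

```bash
echo '[[0, 0, 0.0013, 0, 0.03], [0, 0, 0.0025, 0, 0.03], [0, 0, 0.0038, 0, 0.03], [0, 0, 0.004, 0, 0.03], [0, 0, 0.004, 0, 0.03]]' | python3 -m pendant; echo '[[0, 0, 0, 0, 0.03], [0, 0, 0, 0, 0.03], [0, 0, 0, 0, 0.03]]' | python3 -m pendant 30
```

```text
time: 16.35
ee_pos: [0.4948, 0.0348, 0.1281]
tcp_rot: [180.0, 0.1, 180.0]
wrist_force: [-1.9, 0.8, -0.2]
opening: 0.0392
grasp_force: 84.7
time: 16.6
ee_pos: [0.4947, 0.0347, 0.1274]
tcp_rot: [180.0, 0.1, 180.0]
wrist_force: [-0.8, 1.1, 3.3]
opening: 0.0389
grasp_force: 85.1
```

In the tool's units: 0.18 m / 0.8 = 0.225, -0.1 m / 0.8 = -0.125.

```bash
echo '[[0, 0, 0, 0, 0.045], [0, 0, 0, 0, 0.06], [0, 0, 0, 0, 0.085], [0, 0, 0, 0, 0.085], [0, 0, 0, 0, 0.085]]' | python3 -m pendant; echo '[[0, 0, 0, 0, 0.085], [0, 0, -0.025, 0, 0.085], [0, 0, -0.0625, 0, 0.085], [0, 0, -0.1, 0, 0.085], [0, 0, -0.125, 0, 0.085]]' | python3 -m pendant; echo '[[0.1, 0.225, -0.025, 0, 0.085], [0.1, 0.225, -0.025, 0, 0.085], [0.1, 0.225, -0.025, 0, 0.085], [0.1, 0.225, -0.025, 0, 0.085], [0.1, 0.225, -0.025, 0, 0.085]]' | python3 -m pendant; python3 - <<'E'
from workcell import bot
import cv2,numpy as np
c=lambda i,x,y:cv2.resize(i[y:y+96,x:x+64],(400,600),interpolation=cv2.INTER_CUBIC)
cv2.imwrite("pics/d.png",np.hstack([c(bot.camera("side"),218,115),c(bot.camera("top"),264,130)]))
E
```

```text
time: 17.02
ee_pos: [0.4943, 0.0346, 0.1267]
tcp_rot: [-180.0, 0.0, 180.0]
wrist_force: [-0.1, -0.5, -0.2]
opening: 0.0849
grasp_force: 0.0
time: 17.43
ee_pos: [0.4944, 0.0346, 0.2294]
tcp_rot: [180.0, 0.1, 180.0]
wrist_force: [-1.0, 0.0, 0.3]
opening: 0.0851
grasp_force: 0.0
time: 17.85
ee_pos: [0.413, 0.2168, 0.2472]
tcp_rot: [180.0, 0.0, 180.0]
wrist_force: [0.6, -0.3, 0.3]
opening: 0.0849
grasp_force: 0.0
```

View pics/d.png

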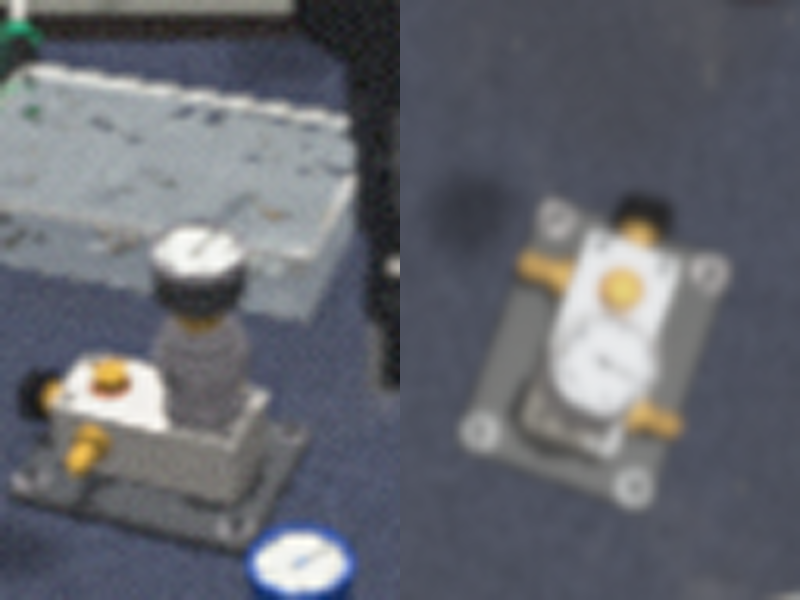

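The gauge stands upright and seated on the coupler: dial at side crop (198,250) and top crop (603,365). The arm is clear and everything else is as it was.

```bash
echo '[[0, 0, 0, 0, 0.085], [0, 0, 0, 0, 0.085], [0, 0, 0, 0, 0.085]]' | python3 -m pendant; python3 -c "
from workcell import bot;print(bot.job_done())"
```

```text
time: 18.2
ee_pos: [0.4147, 0.2138, 0.2465]
tcp_rot: [-180.0, -0.0, 179.9]
wrist_force: [-0.7, 0.1, 0.1]
opening: 0.085
grasp_force: 0.0
the job is handed in; nothing more can be done
None
```

The gauge is seated and locked in the coupler and released upright, and the job is handed in (no verdict was returned); the highest push I read was about 13 N, and the proof pull peaked at about 24 N net before a hold of over a second at about 13–20 N, above the 15 N target but under the 30 N limit.

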